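# Stand the keeled-over chart binder back up in its rack

### The job

At the nurses' desk, a chart binder has keeled over sideways at the end of the row together with the hinged end plate of the rack. Push the end plate and the binder back up until both stand upright, and push the binder fully home against the back of the rack, so that its spine is flush with its neighbours'. Do it all by pushing with the fingers, never lifting the binder off or taking it out of the rack, and leave the flask, pen cup and stapler where they are.

Things in the scene. Friction and masses are not known exactly. Their poses are not given: they have to be found in the camera images.
- rack: Steel chart rack fixed to the desk. Origin on the desk at the middle of the empty slot; x runs from the spines to the rack's back (away from the robot), y along the row to the left. Base sheet 5 mm thick, y -28 to 177 mm, x -118 to 102. Three fixed upright binders fill y 28 to 167, spines at x -85, tops at z 205. Back stop wall: front face at x 86, 120 mm high. Hinged end plate at y -29.5.
- binder: Loose grey chart binder 170 deep (x), 45 thick (y), 200 tall (z), about 0.45 kg; origin at the centre of its underside. It starts leaning 0.5 to 0.6 rad to the rack's -y on the end plate, foot on the base sheet in the slot, spine 20 to 50 mm in front of its neighbours'. Home: upright, origin at rack x +1, y 0 (5 mm play each way), z 5 mm. Nearly upright, it stands by itself.
- end_plate (a joint): Hinge of the end plate, a steel plate 4 mm thick, 140 wide (along rack x, centred on x 0), 180 tall. Hinge line along rack x at rack y -29.5, z 8 mm. 0 = upright (a stop), growing as it leans out to the rack's -y, to 0.75 rad at most; starts at 0.5 to 0.6 under the binder. Friction holds it where it is left (0.6 N m); 6 to 10 N near the top of its outer (-y) face push plate and binder up.
- plate_top (a point): Middle of the end plate's top edge (rack x 0), 180 mm from the hinge line along the plate, in the middle of its thickness. With the binder on it, the binder's top edge reaches about 20 mm beyond along the plate.
- spine (a point): Middle of the loose binder's spine (its x = -85 mm face, with a paper label), 70 mm above its underside. Pushing it in along rack x takes some 4 to 8 N.
- flask: Bystander: glass drinking flask with a black cap, 64 mm diameter, 180 mm tall, standing; origin at the centre of its base.
- pen_cup: Bystander: black open cup, 76 mm diameter, 95 mm tall; origin at the centre of its base.
- stapler: Bystander: black stapler, 120 x 34 mm, 55 mm tall, lying on the desk; origin at the centre of its underside, x along its length.

How it is judged (in metres and radians):
At the end, for the whole second after the job is handed in: The binder stands at rest in its slot on the base sheet, within 0.07 rad of upright, with its spine within about 7 mm of flush (far edge against the back stop), and the end plate is within 0.06 rad of upright (angle between binder's own z axis and vertical below 0.07 rad and height (world z) of binder below 0.012 m and x of binder in the frame of rack between -0.006 and 0.008 m and y of binder in the frame of rack between -0.012 and 0.012 m and value of joint end_plate below 0.06 rad and linear speed of binder below 0.02 m/s); the robot touches nothing.
It fails at once if the binder is lifted off the rack's base or taken out of its slot (height (world z) of binder above 0.035 m or x of binder in the frame of rack below -0.09 m or y of binder in the frame of rack below -0.04 m).
It fails at once if the flask is moved more than 30 mm or tipped (distance of flask from where it was at the start of the episode above 0.03 m or angle between flask's own z axis and vertical above 0.4 rad).
It fails at once if the pen cup is moved more than 30 mm or tipped (distance of pen_cup from where it was at the start of the episode above 0.03 m or angle between pen_cup's own z axis and vertical above 0.4 rad).
It fails at once if the stapler is moved more than 30 mm or tipped (distance of stapler from where it was at the start of the episode above 0.03 m or angle between stapler's own z axis and vertical above 0.4 rad).
It also fails if it takes over 67 s, if anything falls off the work surface, if the arm or the gripper's body presses on something with over 40 N, if the wrist force passes 120 N, or if a joint passes its speed limit or range.

### The arm

A 6-joint arm with a two-finger parallel gripper is mounted at the origin on the work surface. World frame = base frame: x ahead of the robot, y to its left, z up, the work surface at z = 0. Lengths are in mm, angles in degrees, forces in N, time in s.
With the tool pointing down it reaches from about 325 to 900 mm from the base axis. Payload 6.1 kg.
Tool frame: the origin (TCP) lies on the centre line of the jaws, within the pads' length; the fingertips stand 17 mm ahead of it and the grasp point (between the pads) lies 2 mm behind it; z points along the fingers, y is the line along which they close (so a half turn about z gives the same grasp; the last joint's range is limited). The gripper opens to 87 mm and grips with 3 to 60 N. Pads are 19 mm wide; open, the fingers measure 117 mm over their backs; the gripper's body (75 mm by 190 mm) begins 51 mm behind the grasp point.
Start: joints at [57.004, 12.628, 87.462, -0, 79.91, -7.225], TCP at [271.738, 562.827, 239.538] pointing down, gripper open.
Joint ranges: [-170.65, 170.65], [-52.31, 119.04], [5.05, 147.46], [-71.25, 251.25], [11.57, 151.72], [-153.62, 153.62]. Speed limits (degrees/s): [147.25, 147.25, 172.46, 180, 180, 180].

### API

Orientations are given as [roll, pitch, yaw] about the fixed x, y, z axes, in that order (R = Rz(yaw) Ry(pitch) Rx(roll)).
In Python, from bench import * gives the robot as it stands.
- The arm moves only by the tool carry_out, never from a script. Its argument "moves" is a list of rows, each a list of 7 numbers: the shift along the tool's x, y, z in m, then the turn, a rotation vector about the tool's x, y, z in rad, then the opening, from 0 (shut) to 1 (fully open). In form: [[dx, dy, dz, wx, wy, wz, hand], ...]. A call has 1 to 20 rows; each row is the pose to reach, as a shift and turn from the pose commanded when the call began, along the tool's axes at that moment; what a row does not reach only later rows make up. A row lasts 1/8 s, in which the tool goes at most 62.5 mm and 10.7 degrees, less where a joint would pass 70% of its speed; a pose out of reach is approached as far as the arm can. A call with a gripper value outside its range is refused whole. The fingers move at their own pace and stop on an object; "squeeze" is the grip in N (left out, the last holds). Time passes only in rows, so rows that repeat a pose let the fingers close. It gives the time, the measured TCP pose, the force, the opening and the grip force at its end, in the units of the state.
- observe(): the state, without advancing time (a new reading comes with each control period).
- read_camera(name): name is "scene" or "top" or "wrist"; returns the picture (400x640x3 uint8, blue, green, red); there is no depth.
- camera_model(name): a dict with "fx", "fy", "cx", "cy" (pixels), "k1" (the pictures are not rectified: a ray, as slopes to the right and down, at radius r is drawn at 1 + k1 r^2 times it, then the intrinsics apply), "world_from_camera" (4x4, takes a point from camera to world coordinates); the wrist camera has in their place "hand_eye" (4x4, takes a point from camera to tool coordinates, whose origin is the TCP and whose axes are the flange's). Camera axes: x right, y down, z forward; pixel columns grow to the right and rows downward; lengths in mm; the calibration is good to about 2 mm. A picture is of the moment at which its call begins: read the wrist's pose just before it. camera_model takes no time and is no camera call.
- sign_off(): hands the job in; it is judged then, once.
The state is a dict: "time": time; "q": joint angles; "joint_velocities": joint speeds; "joint_torque": joint torques, N m; "ee_pos": TCP position; "eef_rot": TCP orientation; "force": force on the tool from outside, world axes, zero at the start; "moment": the same for the moment, N m; "width": finger opening in mm; "grip_force": force on a finger pad.
Only numpy, scipy, OpenCV 4.12 (cv2) and the standard library are available. Lean on these libraries where they do the work, as an engineer would, in place of code of your own. Each camera call takes 0.05 s, during which the arm holds its last target. There are 200 camera calls.

## Working session

There is one attempt and no reset: what is moved stays moved. The work goes in short steps, Python scripts to look and compute and a tool call to move; the robot and the scene stay as the last step left them, time stands still between calls to the robot, and variables do not carry over. Pictures are saved under pics/ and viewed, at most 10 in all, crops included, and the job is handed in when it is done.

Besides the shell and the picture viewer there is one more tool, called as a command line: name --pt "numbers of a row" for each row, then --argument value for the rest. carry_out: Moves the arm, as the interface text tells. Its arguments: {"type":"object","properties":{"moves":{"type":"array","items":{"type":"array","items":{"type":"number"}}},"squeeze":{"type":"number"}},"required":["moves"]}

```bash
mkdir -p pics
python3 - <<'E'
from bench import *
import cv2,numpy as np
s=observe();print(s)
for n in ("scene","top"):
    cv2.imwrite(f"pics/{n}0.png",read_camera(n))
    print(n,camera_model(n))
print(camera_model("wrist"))
E
```

```text
{'time': 0.0, 'q': array([ 5.70035717e+01,  1.26743959e+01,  8.75253572e+01, -1.78577337e-03,
        7.99074930e+01, -7.22546953e+00]), 'joint_velocities': array([ 0.03959938,  0.07925924,  0.0610693 , -0.00779973,  0.01281456,
        0.05803604]), 'joint_torque': array([ 5.35655072e-04, -4.94620728e+01, -3.87372494e+01,  6.98441011e-02,
        5.73456532e-02, -1.59663878e-04]), 'ee_pos': array([271.438647  , 562.34718418, 238.45010653]), 'eef_rot': array([-1.79893384e+02, -1.17452028e-02,  1.54229345e+02]), 'force': array([-0.51143228,  0.44824441, -0.92386489]), 'moment': array([-0.03759448,  0.00382709,  0.01660526]), 'grip_force': 0.0, 'width': 87.08609946700687}
scene {'fx': 492.41591374122316, 'fy': 492.41591374122316, 'cx': 316.0552746649981, 'cy': 203.590870192369, 'k1': 0.018647232976759107, 'world_from_camera': array([[ 9.96002317e-01, -8.48529192e-02,  2.79171347e-02,
         5.26965946e+02],
       [-8.93103646e-02, -9.52034552e-01,  2.92666824e-01,
        -4.25330226e+02],
       [ 1.74444244e-03, -2.93990125e-01, -9.55806865e-01,
         1.25137369e+03],
       [ 
[... 354 characters left out ...]
 -1.88135599e-02,
        -6.05737391e+01],
       [ 3.31371821e-03, -2.04780577e-01, -9.78802296e-01,
         1.25611527e+03],
       [ 0.00000000e+00,  0.00000000e+00,  0.00000000e+00,
         1.00000000e+00]])}
{'fx': 345.83406968279684, 'fy': 345.83406968279684, 'cx': 322.8928474046714, 'cy': 208.9538337681124, 'k1': -0.02519790953965106, 'hand_eye': array([[ 6.23677358e-04, -9.67505927e-01, -2.52847569e-01,
         6.92220356e+01],
       [ 9.99999797e-01,  6.36201770e-04,  3.22259323e-05,
         5.25272145e-01],
       [ 1.29683290e-04, -2.52847537e-01,  9.67506127e-01,
        -1.45256829e+02],
       [ 0.00000000e+00,  0.00000000e+00,  0.00000000e+00,
         1.00000000e+00]])}
```

View pics/scene0.png

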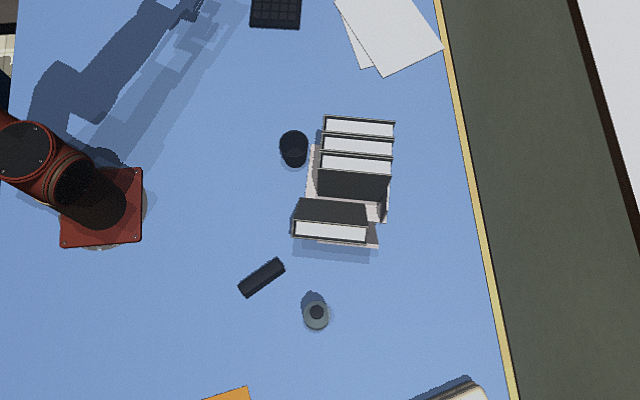

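View pics/top0.png

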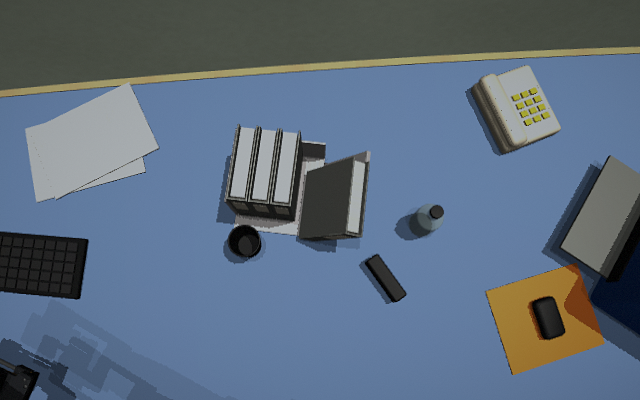

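The scene view shows the rack with three upright binders around (357,145), the fallen one at (330,222) with the plate behind it, the cup (294,148), stapler (261,277) and flask (316,312). The top view shows the same: binders (265,170), fallen (335,198), cup (245,241), stapler (384,278), flask (432,215). I'll zoom in for corners.

Run:
```python
import cv2,numpy as np
a=cv2.imread("pics/scene0.png")[105:255,280:405]; b=cv2.imread("pics/top0.png")[115:265,215:390]
f=lambda i,k:cv2.resize(i,None,fx=k,fy=k,interpolation=cv2.INTER_CUBIC)
def grid(i,k,x0,y0):
    j=f(i,k)
    for x in range((x0+9)//10*10,x0+i.shape[1],10): 
        cv2.line(j,((x-x0)*k,0),((x-x0)*k,6 if x%50 else 16),(0,0,255),1)
    for y in range((y0+9)//10*10,y0+i.shape[0],10):
        cv2.line(j,(0,(y-y0)*k),(6 if y%50 else 16,(y-y0)*k),(0,0,255),1)
    return j
cv2.imwrite("pics/sc.png",grid(a,4,280,105)); cv2.imwrite("pics/tc.png",grid(b,4,215,115))
```

```text
(no output)
```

View pics/sc.png

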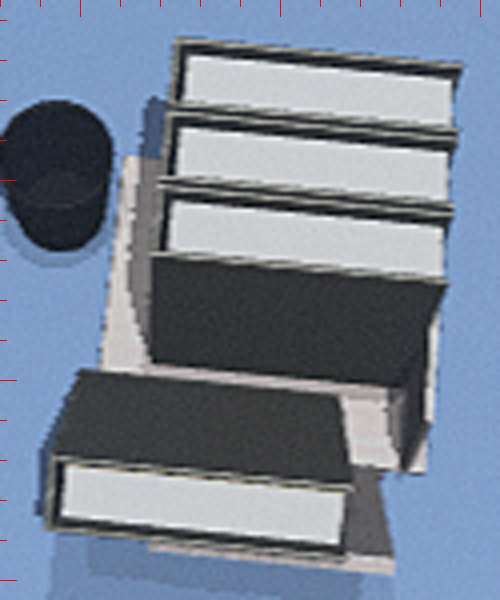

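View pics/tc.png

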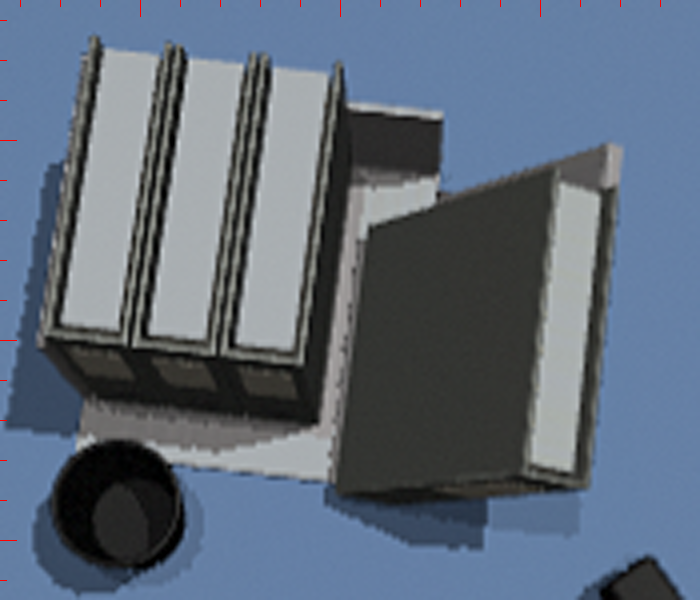

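The crops give corners: fixed binder tops (scene 324,114.5 / 395.5,121.5 / 318,169 / 392,176), leaning binder's top edges (scene 293,219 / 368,227.5 / 291,237 / 366,244.5), and the plate's far top corner (scene 379,248; top 370,152).

```bash
cat > h.py <<'E'
import cv2,numpy as np
from bench import *
def ray(n,p,T=None):
    m=camera_model(n); d=(np.array(p,float)-[m["cx"],m["cy"]])/[m["fx"],m["fy"]]; u=d.copy()
    for _ in range(20): u=d/(1+m["k1"]*(u@u))
    W=m["world_from_camera"] if T is None else T
    v=W[:3,:3]@np.array([*u,1]); return W[:3,3],v/np.linalg.norm(v)
def plane(n,p,z):
    o,v=ray(n,p); return o+v*(z-o[2])/v[2]
def tri(ps,pt):
    o1,a=ray("scene",ps);o2,b=ray("top",pt)
    t=np.linalg.lstsq(np.c_[a,-b],o2-o1,rcond=None)[0]
    p,q=o1+a*t[0],o2+b*t[1]; return (p+q)/2,np.linalg.norm(p-q)
E
cat > m.py <<'E'
from h import *
S=[(324.25,114.5),(395.5,121.5),(318,168.75),(391.75,176.25)]
T=[(225,201.25),(238.75,124.5),(290.5,205),(300,131)]
R=np.array([[-85,167],[85,167],[-85,28],[85,28]],float)
np.set_printoptions(precision=1,suppress=True)
for s,t in zip(S,T): print("tri",*tri(s,t),plane("scene",s,205),plane("top",t,205))
W=np.array([(plane("scene",s,205)+plane("top",t,205))[:2]/2 for s,t in zip(S,T)])
c=R.mean(0);w=W.mean(0);A=(R-c).T@(W-w);yaw=np.arctan2(A[0,1]-A[1,0],A[0,0]+A[1,1])
Rm=np.array([[np.cos(yaw),-np.sin(yaw)],[np.sin(yaw),np.cos(yaw)]]);o=w-Rm@c
print("yaw",np.degrees(yaw).round(2),"o",o,"res",W-(R@Rm.T+o))
np.savez("rack.npz",yaw=yaw,o=o)
rk=lambda p:np.r_[Rm.T@(p[:2]-o),p[2]]
for n,s,t in [("in sp",(293,218.75),(347,233)),("out sp",(291.25,237),(362,237)),("in bk",(368,227.5),(354.25,157.5)),("out bk",(366.25,244.5),(368,162.5)),("plate bk",(378.75,248),(370,152))]:
    p,e=tri(s,t);print(n,"world",p,"rack",rk(p),"gap",e)
for n,s,t,z in [("cup",(294,141),(244,241),95),("flask",(316,312),(436,211),180),("st1",(281,263),(369,258),55),("st2",(244,292),(401,296),55)]:
    print(n,[ (q,rk(q)) for q in(plane("scene",s,z),plane("top",t,z))])
E
python3 m.py
```

```text
tri [595.  121.7 182.4] 6.28741365049798 [596.3 111.8 205. ] [587.1 116.5 205. ]
tri [761.2  82.  196.6] 3.1787355633683463 [760.8  78.9 205. ] [756.4  80.2 205. ]
tri [569.5 -21.2 200.7] 0.10524313804957734 [569.3 -22.8 205. ] [568.5 -21.4 205. ]
tri [735.4 -52.3 194.5] 1.1494700989901927 [733.8 -55.7 205. ] [731.  -52.6 205. ]
yaw -10.96 o [644.4 -66.4] res [[-1.   0.4]
 [-1.  -1.9]
 [ 2.7  0.6]
 [-0.7  0.9]]
in sp world [ 502.3 -134.7  200.6] rack [-126.5  -94.1  200.6] gap 3.228670483563213
out sp world [ 494.9 -168.4  171.1] rack [-127.4 -128.6  171.1] gap 2.4508904073684636
in bk world [ 667.3 -166.2  189.9] rack [ 41.5 -93.7 189.9] gap 1.3735270661698915
out bk world [ 662.  -198.5  162. ] rack [  42.4 -126.4  162. ] gap 2.1814051783108255
plate bk world [ 690.3 -206.8  149.8] rack [  71.8 -129.2  149.8] gap 3.363213354141939
cup [(array([519.5, 100.5,  95. ]), array([-154.3,  140. ,   95. ])), (array([514.6,  95. ,  95. ]), array([-158.1,  133.8,   95. ]))]
flask [(array([ 536.6, -337.9,  180. ]), array([ -54.2, -287.1,  180. ])), (array([ 536.6, -333.6,  180. ]), array([ -55. , -282.8,  180. ]))]
st1 [(array([ 462.8, -203. ,   55. ]), array([-152.3, -168.7,   55. ])), (array([ 457.4, -192.4,   55. ]), array([-159.6, -159.3,   55. ]))]
st2 [(array([ 369.4, -265.3,   55. ]), array([-232.2, -247.6,   55. ])), (array([ 363. , -258.9,   55. ]), array([-239.7, -242.5,   55. ]))]
```

```bash
cat > go.py <<'E'
import sys
from h import *
from scipy.spatial.transform import Rotation as Ro
k=np.load("rack.npz");Z=Ro.from_euler("z",float(k["yaw"]));o=np.r_[k["o"],0]
def go(p,t,mode):
    """rack point p (mm), tilt t deg; mode 'plate': tool leans to push +y; 'spine': +x"""
    t=np.radians(t);s,c=np.sin(t),np.cos(t)
    z=np.array([0,s,-c]) if mode=="plate" else np.array([s,0,-c])
    x=np.array([-1.,0,0]) if mode=="plate" else -np.array([c,0,s])
    T=Z*Ro.from_matrix(np.c_[x,np.cross(z,x),z])
    st=observe();C=Ro.from_euler("xyz",st["eef_rot"],degrees=True)
    d=C.inv().apply(Z.apply(p)+o-st["ee_pos"])/1000;w=(C.inv()*T).as_rotvec()
    print("t",round(st["time"],2),"rack",Z.inv().apply(st["ee_pos"]-o).round(1),"move",d.round(4),w.round(3),"q",st["q"].round(0),"F",Z.inv().apply(st["force"]).round(1),"w",round(st["width"]))
if __name__=="__main__":
    a=sys.argv;go(np.array(a[1:4],float),float(a[4]),a[5])
E
python3 go.py 58 -190 300 0 plate;python3 go.py 58 -190 300 25 plate
```

```text
t 0.1 rack [-485.7  546.4  238.5] move [-0.7138 -0.5731 -0.0606] [-0.002 -0.    -0.258] q [57. 13. 88.  0. 80. -7.] F [-0.1 -0.3  0.4] w 87
t 0.1 rack [-485.7  546.4  238.5] move [-0.7138 -0.5731 -0.0606] [-0.436  0.056 -0.254] q [57. 13. 88.  0. 80. -7.] F [-0.1 -0.3  0.4] w 87
```

carry_out --pt "0 0 -0.06 0 0 0 0" --pt "-0.714 -0.573 -0.06 0 0 -0.258 0" --pt "-0.714 -0.573 -0.06 0 0 -0.258 0" --pt "-0.714 -0.573 -0.06 0 0 -0.258 0" --pt "-0.714 -0.573 -0.06 0 0 -0.258 0" --pt "-0.714 -0.573 -0.06 0 0 -0.258 0" --pt "-0.714 -0.573 -0.06 0 0 -0.258 0" --pt "-0.714 -0.573 -0.06 0 0 -0.258 0" --pt "-0.714 -0.573 -0.06 0 0 -0.258 0" --pt "-0.714 -0.573 -0.06 0 0 -0.258 0" --pt "-0.714 -0.573 -0.06 0 0 -0.258 0" --pt "-0.714 -0.573 -0.06 0 0 -0.258 0" --pt "-0.714 -0.573 -0.06 0 0 -0.258 0" --pt "-0.714 -0.573 -0.06 0 0 -0.258 0" --pt "-0.714 -0.573 -0.06 0 0 -0.258 0" --pt "-0.714 -0.573 -0.06 0 0 -0.258 0" --pt "-0.714 -0.573 -0.06 0 0 -0.258 0" --pt "-0.714 -0.573 -0.06 0 0 -0.258 0"

```text
time: 2.35
ee_pos: [665.2, -263.1, 298.7]
eef_rot: [179.9, -0.1, 169.0]
force: [-0.3, 0.8, -0.1]
width: 0.6
grip_force: 0.0
```

```bash
python3 go.py 58 -190 300 25 plate
```

```text
t 2.35 rack [  57.9 -189.2  298.7] move [-0.0001 -0.0008 -0.0013] [-0.435 -0.001 -0.001] q [ -28.   24.   68.    0.   89. -107.] F [-0.5  0.7 -0.1] w 1
```

carry_out --pt "0 0 0 -0.15 0 0 0" --pt "0 0 0 -0.3 0 0 0" --pt "0 0 0 -0.435 0 0 0" --pt "0 0 0 -0.435 0 0 0" --pt "0 0 0 -0.435 0 0 0"

```text
time: 2.98
ee_pos: [665.8, -262.4, 300.1]
eef_rot: [155.2, 0.0, 169.1]
force: [-0.4, 0.9, 0.3]
width: 0.8
grip_force: 0.0
```

```bash
python3 go.py 58 -190 153 25 plate;python3 go.py 58 -45 153 25 plate
```

```text
t 2.98 rack [  58.3 -188.4  300.1] move [ 0.0003 -0.0631  0.1329] [-0.004  0.     0.001] q [ -38.   30.   63.   22.   99. -116.] F [-0.6  0.8  0.3] w 1
t 2.98 rack [  58.3 -188.4  300.1] move [0.0002 0.0685 0.1937] [-0.004  0.     0.001] q [ -38.   30.   63.   22.   99. -116.] F [-0.6  0.8  0.3] w 1
```

carry_out --pt "0 -0.02 0.045 0 0 0 0" --pt "0 -0.042 0.09 0 0 0 0" --pt "0 -0.063 0.133 0 0 0 0" --pt "0 -0.063 0.133 0 0 0 0" --pt "0 -0.045 0.141 0 0 0 0" --pt "0 -0.045 0.141 0 0 0 0"

```text
time: 3.72
ee_pos: [671.3, -243.6, 156.8]
eef_rot: [155.2, 0.3, 169.2]
force: [0.5, -0.1, 0.1]
width: 0.4
grip_force: 0.0
```

```bash
python3 go.py 58 -150 153 25 plate;python3 go.py 58 -50 153 25 plate; python3 -c "
from h import *
cv2.imwrite('pics/s1.png',np.hstack([cv2.resize(read_camera('scene')[100:300,250:430],None,fx=2.2,fy=2.2),cv2.resize(read_camera('top')[100:300,230:410],None,fx=2.2,fy=2.2)]))"
```

```text
t 3.73 rack [  60.1 -168.9  156.8] move [0.0021 0.0156 0.0114] [-0.003  0.004  0.004] q [ -36.   34.   72.   22.   86. -120.] F [ 0.5 -0.   0.1] w 0
t 3.73 rack [  60.1 -168.9  156.8] move [0.0019 0.1064 0.0534] [-0.003  0.004  0.004] q [ -36.   34.   72.   22.   86. -120.] F [ 0.5 -0.   0.1] w 0
```

View pics/s1.png

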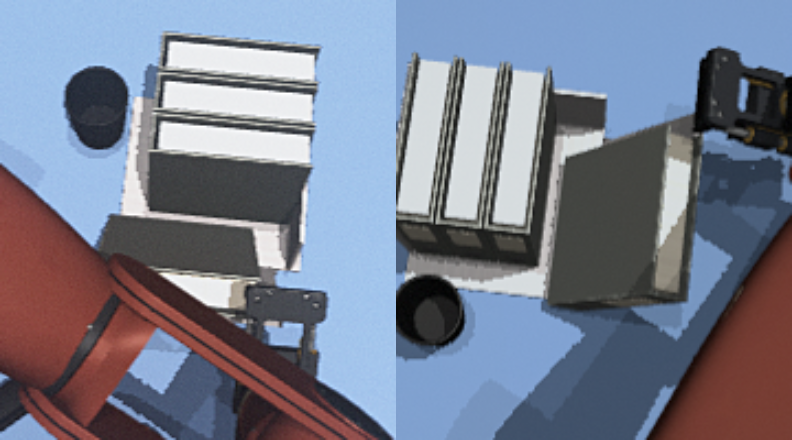

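The gripper sits just outside the plate's exposed back end (crop right, ~(700,110)), and nothing else is disturbed. Now pushing gradually.

carry_out --pt "0.002 0.012 0.01 0 0 0 0" --pt "0.002 0.02 0.013 0 0 0 0" --pt "0.002 0.026 0.016 0 0 0 0" --pt "0.002 0.032 0.019 0 0 0 0" --pt "0.002 0.038 0.022 0 0 0 0" --pt "0.002 0.044 0.025 0 0 0 0" --pt "0.002 0.05 0.028 0 0 0 0" --pt "0.002 0.056 0.03 0 0 0 0" --pt "0.002 0.062 0.033 0 0 0 0" --pt "0.002 0.062 0.033 0 0 0 0"

```text
time: 5.08
ee_pos: [681.1, -177.0, 149.7]
eef_rot: [155.2, 0.1, 169.0]
force: [0.3, -3.0, 1.8]
width: 0.4
grip_force: 1.5
```

```bash
python3 go.py 58 -50 153 25 plate
```

```text
t 5.08 rack [  57.1 -101.7  149.7] move [-0.0009  0.0483  0.0187] [-0.003  0.002 -0.   ] q [ -32.   31.   76.   23.   82. -116.] F [ 0.9 -2.9  1.8] w 0
```

carry_out --pt "0 0.006 0.002 0 0 0 0" --pt "0 0.012 0.004 0 0 0 0" --pt "0 0.018 0.007 0 0 0 0" --pt "0 0.024 0.009 0 0 0 0" --pt "0 0.03 0.012 0 0 0 0" --pt "0 0.035 0.014 0 0 0 0" --pt "0 0.039 0.016 0 0 0 0" --pt "0 0.043 0.018 0 0 0 0" --pt "0 0.043 0.018 0 0 0 0"

```text
time: 6.2
ee_pos: [689.7, -130.9, 151.1]
eef_rot: [155.1, 0.1, 169.0]
force: [1.1, -3.7, 2.8]
width: 0.4
grip_force: 1.6
```

```bash
python3 go.py 58 -50 153 25 plate; python3 -c "
from h import *
cv2.imwrite('pics/s2.png',np.hstack([cv2.resize(read_camera('scene')[100:300,250:430],None,fx=2.2,fy=2.2),cv2.resize(read_camera('top')[100:300,230:410],None,fx=2.2,fy=2.2)]))"
```

```text
t 6.2 rack [ 56.8 -54.7 151.1] move [-0.0012  0.005   0.0003] [-0.002  0.001 -0.   ] q [ -28.   30.   78.   24.   80. -113.] F [ 1.8 -3.4  2.8] w 0
```

View pics/s2.png

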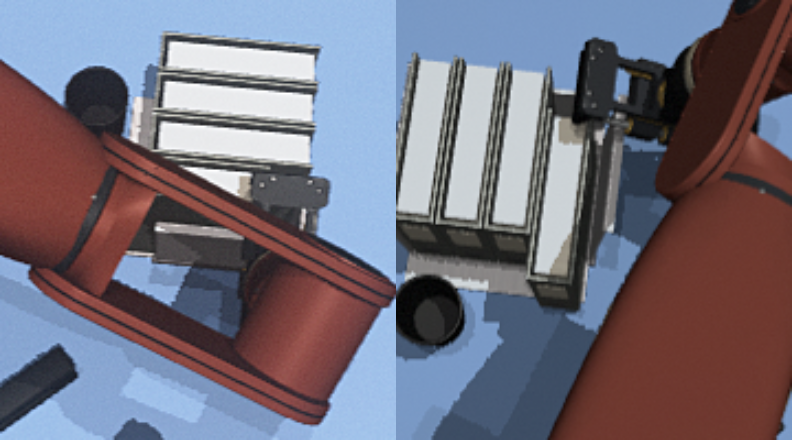

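The binder now stands nearly upright (top crop ~(560,200)) with the plate close behind it. I'll continue in small steps to the stop.

carry_out --pt "0 0.003 0.001 0 0 0 0" --pt "0 0.005 0.002 0 0 0 0" --pt "0 0.007 0.003 0 0 0 0" --pt "0 0.007 0.003 0 0 0 0"

```text
time: 6.8
ee_pos: [691.1, -122.7, 151.1]
eef_rot: [155.1, 0.0, 169.0]
force: [1.3, -4.6, 1.8]
width: 0.2
grip_force: 1.8
```

```bash
python3 go.py 58 -50 153 25 plate
```

```text
t 6.8 rack [ 56.5 -46.4 151.1] move [-0.0015 -0.0025 -0.0032] [-0.001  0.001 -0.   ] q [ -27.   30.   78.   24.   80. -113.] F [ 2.2 -4.2  1.8] w 0
```

carry_out --pt "0 0.003 0.001 0 0 0 0" --pt "0 0.005 0.002 0 0 0 0" --pt "0 0.005 0.002 0 0 0 0"

```text
time: 7.18
ee_pos: [691.5, -120.5, 151.2]
eef_rot: [155.3, 0.0, 168.9]
force: [-3.3, -13.4, 3.7]
width: 0.8
grip_force: 6.6
```

```bash
python3 go.py 58 -50 153 25 plate
```

```text
t 7.17 rack [ 56.5 -44.2 151.2] move [-0.0015 -0.0045 -0.0041] [-0.006  0.001 -0.001] q [ -27.   30.   79.   24.   80. -112.] F [ -0.7 -13.7   3.7] w 1
```

carry_out --pt "0 0.003 0.001 0 0 0 0" --pt "0 0.003 0.001 0 0 0 0" --pt "0 0.003 0.001 0 0 0 0"

```text
time: 7.55
ee_pos: [691.5, -120.2, 151.2]
eef_rot: [155.6, 0.0, 168.9]
force: [-5.3, -20.7, 3.6]
width: 0.4
grip_force: 10.5
```

```bash
python3 go.py 58 -150 200 25 plate; python3 go.py -300 -150 320 25 plate
```

```text
t 7.55 rack [ 56.5 -43.9 151.2] move [-0.0018 -0.0764 -0.0883] [-0.01   0.002 -0.003] q [ -27.   30.   79.   24.   80. -112.] F [ -1.3 -21.4   3.6] w 0
t 7.55 rack [ 56.5 -43.9 151.2] move [ 0.3561 -0.0277 -0.1983] [-0.01   0.002 -0.003] q [ -27.   30.   79.   24.   80. -112.] F [ -1.3 -21.4   3.6] w 0
```

It's at the stop. Now I back off outward, rise, then swing round to the front.

carry_out --pt "0 -0.012 -0.006 0 0 0 0" --pt "0 -0.035 -0.02 0 0 0 0" --pt "0 -0.06 -0.04 0 0 0 0" --pt "0 -0.04 -0.09 0 0 0 0" --pt "0 -0.02 -0.14 0 0 0 0" --pt "0 0 -0.19 0 0 0 0" --pt "0 0 -0.19 0 0 0 0"

```text
time: 8.43
ee_pos: [678.8, -194.6, 330.7]
eef_rot: [155.2, 0.6, 169.0]
force: [-0.2, 0.4, 0.4]
width: 0.3
grip_force: 0.0
```

```bash
python3 go.py -260 0 320 0 spine;python3 go.py -260 0 320 60 spine
```

```text
t 8.43 rack [  58.1 -119.4  330.7] move [0.3183 0.1052 0.0569] [0.432 0.01  0.002] q [ -33.   25.   65.   23.   98. -111.] F [-0.3  0.3  0.4] w 0
t 8.43 rack [  58.1 -119.4  330.7] move [0.3183 0.1052 0.0569] [ 0.393 -1.021 -0.224] q [ -33.   25.   65.   23.   98. -111.] F [-0.3  0.3  0.4] w 0
```

carry_out --pt "0.05 0.015 0.005 0.15 0 0 0" --pt "0.1 0.03 0.01 0.3 0 0 0" --pt "0.16 0.05 0.02 0.432 0 0 0" --pt "0.22 0.07 0.03 0.432 0 0 0" --pt "0.278 0.095 0.05 0.432 0 0 0" --pt "0.278 0.095 0.05 0.432 0 0 0" --pt "0.278 0.095 0.05 0.432 0 0 0"

```text
time: 9.3
ee_pos: [424.7, -34.9, 318.4]
eef_rot: [179.8, -0.0, 169.1]
force: [0.7, 0.3, -0.1]
width: 0.6
grip_force: 0.0
```

```bash
python3 go.py -220 -12 300 45 spine; python3 -c "
from h import *
cv2.imwrite('pics/s3.png',np.hstack([cv2.resize(read_camera('scene')[100:300,250:430],None,fx=2.2,fy=2.2),cv2.resize(read_camera('top')[100:300,230:410],None,fx=2.2,fy=2.2)]))"
```

```text
t 9.3 rack [-221.6  -10.9  318.4] move [-0.0016 -0.0012  0.0184] [ 0.003 -0.785 -0.001] q [-15. -18. 109.   0.  89. -95.] F [ 0.7  0.4 -0.1] w 1
```

View pics/s3.png

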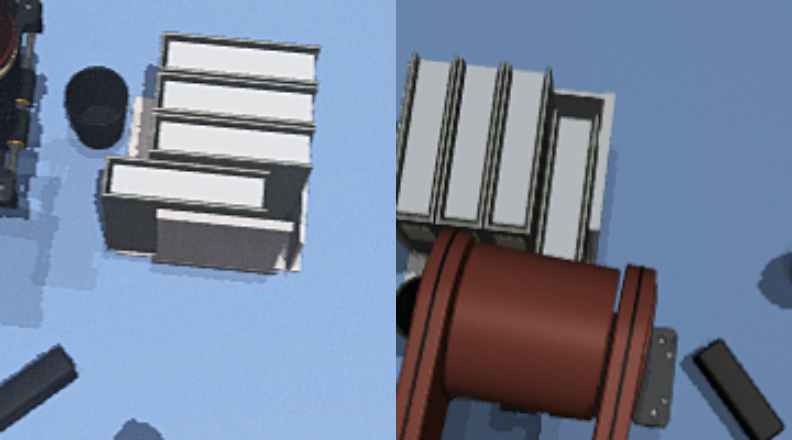

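The plate and binder are upright (scene crop binder top from (105,158) to (268,175)), with the spine still standing out in front of its neighbours.

carry_out --pt "0 0 0 0 -0.15 0 0" --pt "0 0 0 0 -0.3 0 0" --pt "0 0 0 0 -0.45 0 0" --pt "0 0 0 0 -0.6 0 0" --pt "0 0 0 0 -0.785 0 0" --pt "0 0 0 0 -0.785 0 0" --pt "0 0 0 0 -0.785 0 0"

```text
time: 10.28
ee_pos: [458.5, -33.8, 318.7]
eef_rot: [-179.8, 43.6, 168.8]
force: [-0.3, 0.2, 0.8]
width: 0.6
grip_force: 0.0
```

```bash
python3 go.py -200 -12 75 45 spine; python3 -c "
from go import *
for p in [(105,158),(268,175),(105,195)]: print(Z.inv().apply(plane('scene',(250+p[0]/2.2,100+p[1]/2.2),205)-o))"
```

```text
t 10.28 rack [-188.7   -3.3  318.7] move [ 0.1763 -0.0081  0.1687] [-0.006 -0.024 -0.002] q [-17. -52. 138.   5.  51. -97.] F [-0.3  0.2  0.8] w 1
[-126.94501202   16.37261964  205.        ]
[ 41.49011185  14.965979   205.        ]
[-122.41526881  -23.65267587  205.        ]
```

```bash
python3 go.py -200 -12 65 45 spine
```

```text
t 10.28 rack [-188.7   -3.3  318.7] move [ 0.1832 -0.0081  0.1759] [-0.006 -0.024 -0.002] q [-17. -52. 138.   5.  51. -97.] F [-0.3  0.2  0.8] w 1
```

carry_out --pt "0.045 -0.008 0.04 0 -0.024 0 0" --pt "0.09 -0.008 0.085 0 -0.024 0 0" --pt "0.135 -0.008 0.13 0 -0.024 0 0" --pt "0.176 -0.008 0.168 0 -0.024 0 0" --pt "0.176 -0.008 0.168 0 -0.024 0 0" --pt "0.176 -0.008 0.168 0 -0.024 0 0" --pt "0.176 -0.008 0.168 0 -0.024 0 0"

```text
time: 11.15
ee_pos: [491.3, -42.1, 91.5]
eef_rot: [-179.6, 42.8, 168.8]
force: [-0.3, -0.2, 0.1]
width: 0.6
grip_force: 0.0
```

```bash
python3 go.py -150 -10 65 45 spine;python3 go.py -100 -10 65 45 spine
```

```text
t 11.15 rack [-154.9   -5.3   91.5] move [ 0.0144 -0.0046  0.0228] [-0.01  -0.039 -0.003] q [ -16.  -21.  147.   14.   12. -107.] F [-0.3 -0.3  0.1] w 1
t 11.15 rack [-154.9   -5.3   91.5] move [-0.0223 -0.0041  0.0568] [-0.01  -0.039 -0.003] q [ -16.  -21.  147.   14.   12. -107.] F [-0.3 -0.3  0.1] w 1
```

Joints 3 and 5 are near their limits, so I'll ease the tilt to 36°.

carry_out --pt "0 0 0 0 0.06 0 0" --pt "0 0 0 0 0.12 0 0" --pt "0 0 0 0 0.12 0 0"

```text
time: 11.52
ee_pos: [492.3, -42.1, 93.1]
eef_rot: [-179.6, 36.1, 168.8]
force: [1.1, 0.1, 0.8]
width: 0.5
grip_force: 0.0
```

```bash
python3 go.py -150 -10 80 36 spine;python3 go.py -100 -10 80 36 spine
```

```text
t 11.53 rack [-153.9   -5.1   93.1] move [ 0.0045 -0.0048  0.0129] [-0.009  0.002 -0.003] q [-15. -19. 142.   6.  21. -99.] F [1.1 0.4 0.8] w 0
t 11.53 rack [-153.9   -5.1   93.1] move [-0.0359 -0.0044  0.0424] [-0.009  0.002 -0.003] q [-15. -19. 142.   6.  21. -99.] F [1.1 0.4 0.8] w 0
```

carry_out --pt "0.002 -0.004 0.006 0 0 0 0" --pt "0.004 -0.005 0.013 0 0 0 0" --pt "0.004 -0.005 0.013 0 0 0 0"

```text
time: 11.9
ee_pos: [492.3, -47.0, 75.8]
eef_rot: [-179.7, 35.7, 168.7]
force: [1.1, -0.6, -0.7]
width: 0.3
grip_force: 0.0
```

```bash
python3 go.py -100 -10 80 36 spine
```

```text
t 11.9 rack [-153.    -9.9   75.8] move [-0.0455  0.0004  0.0275] [-0.009 -0.006 -0.004] q [ -16.  -16.  142.    8.   18. -102.] F [ 1.2 -0.4 -0.7] w 0
```

carry_out --pt "-0.004 0 0.003 0 0 0 0" --pt "-0.008 0 0.005 0 0 0 0" --pt "-0.012 0 0.008 0 0 0 0" --pt "-0.016 0 0.01 0 0 0 0" --pt "-0.02 0 0.013 0 0 0 0" --pt "-0.024 0 0.015 0 0 0 0" --pt "-0.028 0 0.018 0 0 0 0" --pt "-0.032 0 0.021 0 0 0 0" --pt "-0.032 0 0.021 0 0 0 0"

```text
time: 13.02
ee_pos: [530.9, -54.9, 78.3]
eef_rot: [-179.6, 35.8, 168.8]
force: [-0.8, -0.0, -1.9]
width: 0.3
grip_force: 0.3
```

```bash
python3 go.py -100 -10 80 36 spine
```

```text
t 13.03 rack [-113.6  -10.3   78.3] move [-0.012   0.0004  0.0066] [-0.009 -0.004 -0.004] q [ -16.   -9.  137.    8.   17. -101.] F [-0.8 -0.2 -1.9] w 0
```

carry_out --pt "-0.002 0 0.0015 0 0 0 0" --pt "-0.004 0 0.003 0 0 0 0" --pt "-0.006 0 0.004 0 0 0 0" --pt "-0.008 0 0.006 0 0 0 0" --pt "-0.008 0 0.006 0 0 0 0"

```text
time: 13.65
ee_pos: [540.4, -56.7, 78.0]
eef_rot: [-179.7, 35.7, 168.8]
force: [-2.2, 0.6, 1.1]
width: 0.9
grip_force: 1.2
```

```bash
python3 go.py -100 -10 80 36 spine; python3 -c "
from h import *
cv2.imwrite('pics/s4.png',np.hstack([cv2.resize(read_camera('scene')[100:300,250:430],None,fx=2.2,fy=2.2),cv2.resize(read_camera('top')[100:300,230:410],None,fx=2.2,fy=2.2)]))"
```

```text
t 13.65 rack [-103.9  -10.3   78. ] move [-0.0044  0.0003  0.0006] [-0.009 -0.005 -0.004] q [ -16.   -8.  135.    8.   17. -101.] F [-2.3  0.1  1.1] w 1
```

View pics/s4.png

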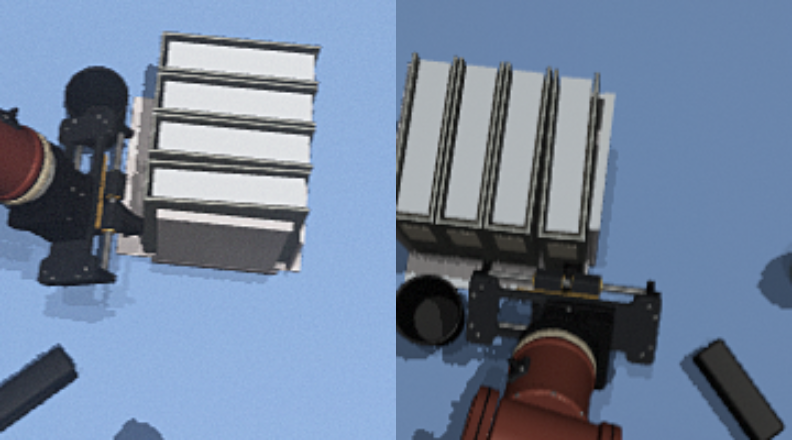

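The binder is nearly flush (scene crop spine at (147,168) versus neighbour (150,150)). I'll push on until it meets the stop.

carry_out --pt "-0.0015 0 0.001 0 0 0 0" --pt "-0.003 0 0.002 0 0 0 0" --pt "-0.005 0 0.0035 0 0 0 0" --pt "-0.005 0 0.0035 0 0 0 0"

```text
time: 14.25
ee_pos: [543.4, -57.0, 76.2]
eef_rot: [-179.7, 35.4, 168.8]
force: [-30.5, 3.1, 22.6]
width: 0.1
grip_force: 15.2
```

```bash
python3 go.py -100 -10 80 36 spine
```

```text
t 14.25 rack [-100.9  -10.    76.2] move [-0.003  -0.     -0.0026] [-0.008 -0.011 -0.003] q [ -16.   -7.  135.    8.   17. -101.] F [-30.5  -2.8  22.6] w 0
```

Firm contact with the back stop. Backing off.

carry_out --pt "0.005 0 -0.0035 0 0 0 0" --pt "0.02 0 -0.014 0 0 0 0" --pt "0.04 0 -0.028 0 0 0 0" --pt "0.04 0 -0.05 0 0 0 0" --pt "0.02 0 -0.1 0 0 0 0" --pt "0 0 -0.15 0 0 0 0" --pt "0 0 -0.2 0 0 0 0" --pt "0 0 -0.2 0 0 0 0"

```text
time: 15.25
ee_pos: [433.7, -34.5, 248.1]
eef_rot: [-179.5, 36.6, 168.8]
force: [0.3, -0.1, -0.7]
width: 0.1
grip_force: 0.0
```

```bash
python3 go.py -100 -10 80 36 spine; python3 -c "
from h import *
cv2.imwrite('pics/s5.png',np.hstack([cv2.resize(read_camera('scene')[100:350,225:405],None,fx=2.2,fy=2.2),cv2.resize(read_camera('top')[100:350,230:450],None,fx=1.8,fy=2.2)]))"
```

```text
t 15.25 rack [-212.9   -8.8  248.1] move [0.0094 0.0008 0.2023] [-0.01   0.01  -0.003] q [-17. -50. 141.   4.  52. -98.] F [ 0.3 -0.1 -0.7] w 0
```

View pics/s5.png

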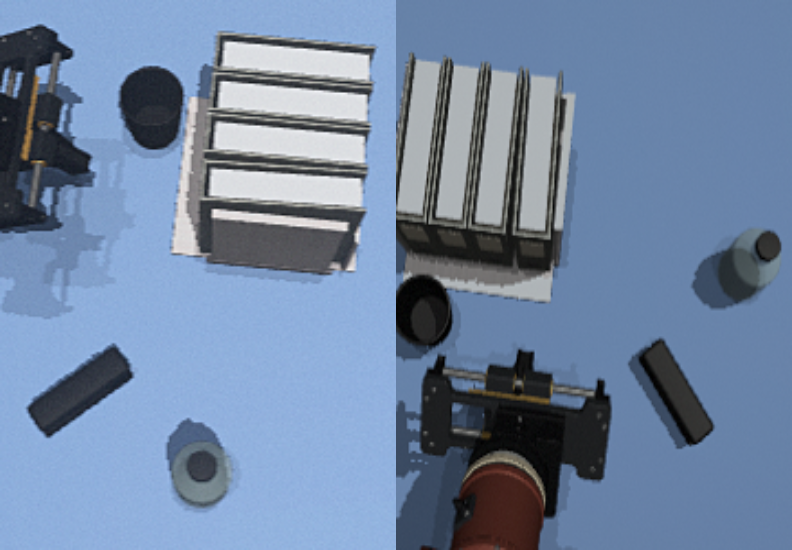

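The binder is flush and upright, the plate is up, and the flask, cup and stapler are where they were. The robot is clear, so I'm handing in.

```bash
python3 -c "
from bench import *
print(sign_off())"
```

```text
the job is handed in; nothing more can be done
None
```

The job is handed in: the end plate is up against its stop, the binder stands upright and was pushed in until it met the back stop, the last pictures show its spine flush, and the flask, pen cup and stapler look unmoved. No verdict came back at hand-in.

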